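# Index the rotary stage to its next notch

### The arm

A 7-joint arm with a two-finger parallel gripper is mounted at the origin on a cart in front of the work surface, level with it; the furniture and walls round the work are solid. World frame = base frame: x ahead of the robot, y to its left, z up, the work surface at z = 0. Lengths are in m, angles in rad, forces in N, time in s.
With the tool pointing down it reaches from about 0.4 to 0.875 m from the base axis. Payload 19.3 kg.
Tool frame: the origin (TCP) lies at the very end of the fingers, on their centre line; the grasp point (between the pads) lies 19 mm behind it; z points along the fingers, y is the line along which they close (so a half turn about z gives the same grasp; the last joint's range is limited). The gripper opens to 85 mm and grips with 20 to 120 N. Pads are 22 mm wide; open, the fingers measure 114 mm over their backs; the gripper's body (76 mm by 85 mm) begins 54 mm behind the grasp point. The pads swing forward as they close: fully open they stand 13 mm farther back than shut.
Start: joints at [-1.343, 0.521, -0.036, 1.599, 0.021, 1.021, -0.113], TCP at [0.183, 0.597, 0.231] pointing down, gripper open.
Joint ranges: [-2.91, 2.91], [-0.3, 2.13], [-1.5, 1.42], [0.17, 2.43], [-1.26, 4.41], [0.16, 1.93], [-2.52, 2.52]. Speed limits (rad/s): [1.89, 1.89, 2.39, 2.39, 3.01, 3.01, 3.01].

### API

Orientations are given as [roll, pitch, yaw] about the fixed x, y, z axes, in that order (R = Rz(yaw) Ry(pitch) Rx(roll)).
In Python, from workcell import monitor, optics, job_done gives the robot as it stands.
- The arm moves only by the shell command python3 -m handwheel 'ROWS' [FORCE]. ROWS is JSON, a list of rows, each an object of numbers: "dx", "dy", "dz": the shift along the tool's x, y, z in cm; "wx", "wy", "wz": the turn, a rotation vector about the tool's x, y, z in rad; "claw": the opening in per cent of the stroke, from 0 (shut) to 100 (fully open). A call has 1 to 8 rows; each row shifts and turns the commanded pose from where the row before left it, along the tool's axes as they then stand; what a row does not reach is not made up. A row lasts 1/8 s, in which the tool goes at most 62.5 mm and 10.7 degrees, less where a joint would pass 70% of its speed; a pose out of reach is approached as far as the arm can. A call with a gripper value outside its range is refused whole. The fingers move at their own pace and stop on an object; FORCE is the grip in N (left out, the last holds). Time passes only in rows, so rows that do not move let the fingers close. It gives the time, the measured TCP pose, the force, the opening and the grip force at its end, in the units of the state.
- monitor.observe(): the state, without advancing time (a new reading comes with each control period).
- optics.grab_frame(name): name is "side" or "top" or "wrist"; returns a dict with "frame" (400x640x3 uint8, blue, green, red), "fovy" (degrees; the focal length in pixels is half the picture's height over the tangent of half this angle, whatever the lens; pixels are square), "cx", "cy" (the principal point, pixels), "R" (3x3) and "t" (3): a world point X has camera coordinates R X + t. Camera axes: x right, y down, z forward; pixel columns grow to the right and rows downward; lengths in m; the calibration is good to about 2 mm. The wrist camera is an equidistant fisheye: a pixel r from the principal point sees the ray r / f radians off the axis. A picture is of the moment at which its call begins. There is no depth.
- job_done(): hands the job in; it is judged then, once.
Trained networks look in the newest picture that a camera, given by its name, has taken for a name from the list of things; names that differ only in an ending like _2 or _b are one class to them, and where a whole thing is asked for, a point or a joint stands for the part that bears it (a point fixed in the world has none). Each returns a list of dicts, best first, with "p" (0 to 1); they miss things now and then, are a little off and sometimes report something else, mostly with a low value. They report only what shows in the picture. A call takes as long as a camera call.
- optics.masks_of(name, camera): "region" (400x640 bool, what is visible of it) and "rect" ([left, top, width, height] in pixels, round what is visible of it).
The state is a dict: "clock": time; "qpos": joint angles; "qd": joint speeds; "joint_efforts": joint torques, N m; "position": TCP position; "tool_rot": TCP orientation; "force": force on the tool from outside, world axes, zero at the start; "moment": the same for the moment, N m; "grip_width": finger opening in m; "finger_force": force on a finger pad.
Only numpy, scipy, OpenCV 4.12 (cv2) and the standard library are available. Lean on these libraries where they do the work, as an engineer would, in place of code of your own. Each camera call takes 0.05 s, during which the arm holds its last target. There are 200 camera calls.

### The job

The foot form is bolted on a rotary indexing stage that is locked by a spring plunger. Pull the plunger's knob up, swing the stage anticlockwise (seen from above) to the next notch of the index track, and let the pin spring fully home there so that the stage is locked. Feel for the notch gently: never force or jam the pin against the track, do not end in the notch beyond, and leave the things around the stage where they are.

Things in the scene. Friction and masses are not known exactly. Their poses are not given: they have to be found in the camera images.
- stage_base: round grey foot of the rotary stage, 234 mm across, 14 mm thick, fixed to the bench; origin at the centre of its underside = the turning axis, z up. On it, 79 to 112 mm from the axis, stands a raised steel index track with radial notches 12 mm wide, open to the top, all about 10 mm deep.
- start_notch (a point): starting notch at track-top height (24.5 mm above the bench), on the pin's circle. Anticlockwise of it follows a separate track segment (top 26 mm, sloped lead-in edge), clamped at a different angle every time: its first notch, the one wanted, lies 0.70 to 1.05 rad from the starting notch, where exactly must be seen or felt; the notch beyond it, not wanted, lies 0.66 rad farther.
- knob (a point): middle of the plunger's black upright cylindrical knob (26 mm across, 30 mm tall) on the turntable's arm, 95 mm from the turning axis; 75 mm above the bench with the pin home. Pinch it from above with one finger on each side along the swing direction (tangentially), where it stands free. Below it a boss reaches 54 mm above the bench, the arm 38 mm. It does not latch up: let go, it springs down.
- form_top (a point): top of the tan foot form fixed on the turntable (96x77x52 mm), 92 mm above the bench, near the turning axis. Its edge stands about 35 mm inward of the knob's surface, so fingers placed radially about the knob would meet it.
- plunger (a joint): height of the plunger, m: 0 = pin fully home in a notch, 0.009 to 0.0105 = pin end resting on the track, 0.014 = pulled up to its stop; over 0.011 it swings clear over the whole track. Spring: 4.5 N at home, 6.6 N at the stop. The pin is 9 mm thick with a round end; under its spring it slides easily on the track and drops into a notch with 1.5 mm play to each side.
- turntable (a joint): turn of the stage, rad: 0 = starting notch, grows anticlockwise from above (the knob, on the robot's side, moves from left to right as the robot sees it); stop at 1.75. Light friction, about 1 N at the knob (2 N with the pin riding on the track); it stays where it is left. A pin pressed against the track with more than 50 N is damaged.
- sanding_block: bystander: brown-red flat sanding block 76x104x26 mm on the bench right of the stage, origin under its centre
- jar_blue: bystander: white jar with blue lid, 68 mm across, 96 mm tall, on the bench left behind the stage, origin under its centre
- glue_bottle: bystander: small white bottle with red cap, 39 mm across, 110 mm tall, on the bench right behind the stage, origin under its centre
- marker: bystander: white marker pen lying left of the stage, 128 mm long, 14 mm thick, origin under its centre

How it is judged:
On the way, in this order (a step that is already met when the one before it is completed fails the run):
1. the pin is pulled clear of the starting notch (value of joint plunger above 0.009 m), for 0.1 s.
2. the stage is swung on, away from the starting notch (value of joint turntable above 0.3 rad), for 0.1 s.
At the end, for the whole second after the job is handed in: the pin is home (plunger within 2 mm of its bottom) in the next notch, so the stage stands locked and still between 0.62 and 1.13 rad anticlockwise of its start (value of joint plunger below 0.002 m and value of joint turntable between 0.62 and 1.13 rad and velocity of joint turntable between -0.05 and 0.05 rad/s); the robot touches nothing.
It fails at once if the pin is forced against the track with more than 50 N (contact force between plunger and stage_base above 50 N or contact force between plunger and segment above 50 N).
It fails at once if a bystander is pushed more than 30 mm (distance of any of sanding_block, jar_blue, glue_bottle, marker from where it was at the start of the episode above 0.03 m).
It also fails if it takes over 40 s, if anything falls off the work surface, if the arm or the gripper's body presses on something with over 40 N, if the wrist force passes 120 N, or if a joint passes its speed limit or range.

## Working session

There is one attempt and no reset: what is moved stays moved. The work goes in short steps, Python scripts to look and compute and a shell command to move; the robot and the scene stay as the last step left them, time stands still between calls to the robot, and variables do not carry over. Pictures are saved under pics/ and viewed, at most 10 in all, crops included, and the job is handed in when it is done.

```bash
ls; mkdir -p pics; cat > h.py <<'E'
import numpy as np, cv2
from workcell import monitor, optics
def ray(f,u,v):
    F=200/np.tan(np.radians(f["fovy"]/2)); d=np.array([(u-f["cx"])/F,(v-f["cy"])/F,1.])
    R=np.array(f["R"]); t=np.array(f["t"]); return -R.T@t, R.T@d
def at_z(f,u,v,z):
    o,d=ray(f,u,v); return o+d*(z-o[2])/d[2]
def proj(f,X):
    F=200/np.tan(np.radians(f["fovy"]/2)); p=np.array(f["R"])@np.array(X)+np.array(f["t"]); return p[:2]/p[2]*F+[f["cx"],f["cy"]]
E
python3 - <<'E'
from h import *
s=monitor.observe(); print(s)
ims=[]
for c in("top","side"):
    f=optics.grab_frame(c); cv2.imwrite(f"pics/{c}0.png",f["frame"]); o,d=ray(f,f["cx"],f["cy"]); print(c,f["fovy"],o,d)
    for n in("knob","form_top","stage_base","segment","sanding_block","jar_blue","glue_bottle","marker"):
        try:
            for m in optics.masks_of(n,c)[:2]:
                r=m["region"]; ys,xs=np.nonzero(r); u,v=xs.mean(),ys.mean()
                z={"knob":.075,"form_top":.07}.get(n,0.02)
                print(n,round(m["p"],2),m["rect"],np.round([u,v],1),at_z(f,u,v,z).round(3))
        except Exception as e: print(n,e)
E
```

```text
pics
{'clock': 0.0, 'qpos': array([-1.34323357,  0.52204768, -0.03632377,  1.60003147,  0.02121354,
        1.02108654, -0.11276095]), 'qd': array([ 0.00025783,  0.00056142, -0.0002233 , -0.00101068, -0.00245479,
       -0.00052548, -0.0013735 ]), 'joint_efforts': array([ 7.54991197e-04, -9.27109909e+01,  1.98018260e+00, -3.69936669e+01,
        1.78427179e-02,  8.17448512e-03, -1.28004990e-05]), 'position': array([0.18330284, 0.59714786, 0.23069639]), 'tool_rot': array([-3.14040911e+00,  9.84614570e-05,  2.84386339e+00]), 'force': array([-0.15182138, -0.47221239, -0.45740724]), 'moment': array([ 0.06636444,  0.00642354, -0.0143177 ]), 'finger_force': 0.0, 'grip_width': 0.08515683601461096}
top 51.6594323700595 [0.5785027  0.04590445 0.96894433] [ 0.08887842  0.0018676  -0.99604073]
knob 0.59 [283.9, 260.0, 14.0, 14.3] [290.6 265.9] [0.533 0.104 0.075]
form_top 0.97 [280.1, 196.2, 64.0, 77.3] [311.1 230.8] [0.609 0.061 0.07 ]
stage_base 0.58 [256.8, 173.3, 114.4, 107.7] [307.4 224.8] [0.624 0.071 0.02 ]
segment it knows: form_top, glue_bottle, jar_blue, knob, marker, plunger, sanding
[... 407 characters left out ...]
 0.595 -0.155  0.02 ]
side 52.338718744660234 [0.68284969 0.81850949 0.66399041] [-0.04879928 -0.80575886 -0.59022986]
knob 0.61 [360.5, 212.7, 13.7, 18.4] [368.6 219.4] [0.533 0.101 0.075]
stage_base 0.59 [276.1, 195.4, 103.8, 73.0] [330. 233.] [0.62  0.083 0.02 ]
segment it knows: form_top, glue_bottle, jar_blue, knob, marker, plunger, sanding_block, stage_base, start_notch, turntable
sanding_block 0.57 [322.8, 167.5, 19.8, 27.3] [332.  179.7] [ 0.599 -0.147  0.02 ]
jar_blue 0.76 [284.4, 245.3, 29.2, 60.1] [297.3 275.8] [0.698 0.218 0.02 ]
glue_bottle 0.56 [289.3, 158.0, 16.3, 35.0] [298.4 177. ] [ 0.695 -0.164  0.02 ]
marker 0.81 [344.1, 265.4, 8.6, 50.5] [349.6 290.7] [0.591 0.263 0.02 ]
```

```bash
python3 - <<'E'
import cv2,numpy as np
a=cv2.imread("pics/top0.png")[155:300,190:440]; b=cv2.imread("pics/side0.png")[155:320,250:410]
cv2.imwrite("pics/c0.png",np.hstack([cv2.resize(a,None,fx=2,fy=2,interpolation=2)[:290], np.zeros((290,4,3),np.uint8), cv2.resize(b,(281,290),interpolation=2)]))
E
```

```text
(no output)
```

View pics/c0.png

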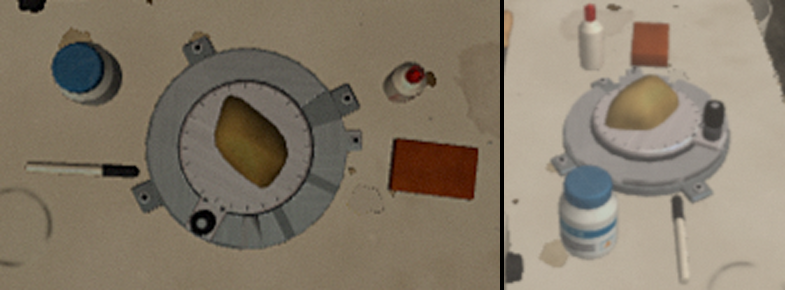

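The crop shows the knob at top-image px ≈(291,266), the stage centre ≈(314,229), and dark notch lines at ≈(332,266) and ≈(351,248). There is plenty of space around the knob. Next I work out the angles.

```bash
python3 - <<'E'
from h import *
f=optics.grab_frame("top")
P=lambda cx,cy,z: at_z(f,190+cx/2,155+cy/2,z)
E=[P(146,148,.014),P(350,148,.014),P(248,47,.014),P(248,248,.014)]
print(np.round(E,3)); c=np.array([(E[2][0]+E[3][0])/2,(E[0][1]+E[1][1])/2]); print("c",c)
k=at_z(f,291.5,266,.09); k2=at_z(f,290.6,265.9,.075)
an=lambda p:(np.arctan2(*(p[:2]-c)[::-1]), np.hypot(*(p[:2]-c)))
for n,p in [("k",k),("k2",k2),("n1",P(285,222,.025)),("n2",P(322,185,.025)),("e",P(250,228,.025))]: print(n,p.round(4),an(p), (an(p)[0]-an(k)[0])%(2*np.pi))
# polar unwrap of track at z=.025 about c, relative angle from knob
im=f["frame"]; th0=an(k)[0]; ths=np.linspace(-.3,2.0,760); rs=np.linspace(.065,.125,120)
m=np.array([[proj(f,[c[0]+r*np.cos(th0+t),c[1]+r*np.sin(th0+t),.025]) for t in ths] for r in rs],np.float32)
u=cv2.remap(im,m[...,0],m[...,1],2); u=cv2.resize(u,None,fx=1,fy=3)
for t in np.arange(-.2,2,.1): cv2.line(u,(int((t+.3)/2.3*760),0),(int((t+.3)/2.3*760),15 if abs(t*2-round(t*2))>.01 else 30),(0,0,255),1)
cv2.imwrite("pics/u.png",u)
E
```

```text
[[ 0.613  0.173  0.014]
 [ 0.617 -0.062  0.014]
 [ 0.733  0.058  0.014]
 [ 0.501  0.053  0.014]]
c [0.61691799 0.05559931]
k [0.5333 0.1008 0.09  ] (np.float64(2.645734937470049), np.float64(0.0950321773307528)) 0.0
k2 [0.5327 0.1037 0.075 ] (np.float64(2.622579248361177), np.float64(0.09694646931977183)) 6.260029618070714
n1 [0.5317 0.012  0.025 ] (np.float64(-2.6689692438970414), np.float64(0.09575549563667522)) 0.9684811258124952
n2 [ 0.5741 -0.0294  0.025 ] (np.float64(-2.0369509424157255), np.float64(0.0951977877311853)) 1.600499427293812
e [0.5242 0.0515 0.025 ] (np.float64(-3.097633200925619), np.float64(0.09279372879213599)) 0.5398171687839177
```

View pics/u.png

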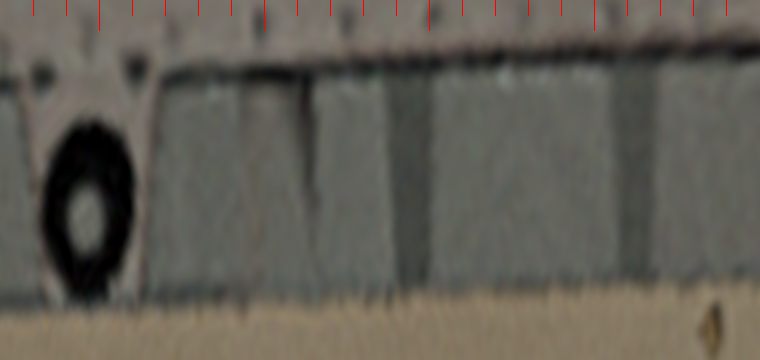

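Notch 1 reads ≈0.94–0.97 rad and notch 2 ≈1.62 rad (0.66 apart, as given), so the target is about 0.95 rad. Now I move over the knob.

```bash
python3 -m handwheel '[{"dx":-4,"dy":-3.1,"claw":65},{"dx":-4,"dy":-3.1},{"dx":-4,"dy":-3.1},{"dx":-4,"dy":-3.1},{"dx":-4,"dy":-3.1},{"dx":-4,"dy":-3.1}]' 40; python3 -m handwheel '[{"dx":-4,"dy":-3.1},{"dx":-4,"dy":-3.1},{"dx":-4,"dy":-3.1},{"dx":-4,"dy":-3.1},{"dx":-4,"dy":-3.1},{"dx":-4,"dy":-3.1},{"wz":0.1},{"wz":0.1}]'
cat >> h.py <<'E'
from scipy.spatial.transform import Rotation as Ro
def delta(p,yaw):
    s=monitor.observe(); R=Ro.from_euler("xyz",s["tool_rot"]).as_matrix()
    g=Ro.from_euler("xyz",[np.pi,0,yaw]).as_matrix()
    print("pos",s["position"].round(4),s["tool_rot"].round(3),"t",s["clock"],"d cm",(R.T@(np.array(p)-s["position"])*100).round(2),"w",Ro.from_matrix(R.T@g).as_rotvec().round(3))
E
python3 - <<'E'
from h import *
delta([.5333,.1008,.15],2.645)
E
```

```text
pos [0.1834 0.5975 0.2313] [-3.142 -0.     2.844] t 0.85 d cm [-48.02 -37.21   8.13] w [-0.    -0.     0.199]schema error: expected keys dx, dy, dz, wx, wy, wz, claw
schema error: expected keys dx, dy, dz, wx, wy, wz, claw
```

```bash
python3 -m handwheel '[{"dx":-4,"dy":-3.1,"dz":0,"wx":0,"wy":0,"wz":0,"claw":65},{"dx":-4,"dy":-3.1,"dz":0,"wx":0,"wy":0,"wz":0,"claw":65},{"dx":-4,"dy":-3.1,"dz":0,"wx":0,"wy":0,"wz":0,"claw":65},{"dx":-4,"dy":-3.1,"dz":0,"wx":0,"wy":0,"wz":0,"claw":65},{"dx":-4,"dy":-3.1,"dz":0,"wx":0,"wy":0,"wz":0,"claw":65},{"dx":-4,"dy":-3.1,"dz":0,"wx":0,"wy":0,"wz":0,"claw":65}]' 40
python3 -c 'from h import *; delta([.5333,.1008,.15],2.645)'
```

```text
clock: 1.6
position: [0.3591, 0.3479, 0.2315]
tool_rot: [3.141, 0.0, 2.844]
force: [0.8, 0.7, -0.2]
grip_width: 0.055
finger_force: 0.0
pos [0.3591 0.3479 0.2315] [3.141 0.    2.844] t 1.6 d cm [-23.9  -18.51   8.15] w [0.001 0.    0.199]
```

```bash
python3 -m handwheel '[{"dx":-4,"dy":-3.1,"dz":0,"wx":0,"wy":0,"wz":0,"claw":65},{"dx":-4,"dy":-3.1,"dz":0,"wx":0,"wy":0,"wz":0,"claw":65},{"dx":-4,"dy":-3.1,"dz":0,"wx":0,"wy":0,"wz":0,"claw":65},{"dx":-4,"dy":-3.1,"dz":0,"wx":0,"wy":0,"wz":0,"claw":65},{"dx":-4,"dy":-3.1,"dz":0,"wx":0,"wy":0,"wz":0,"claw":65},{"dx":-4,"dy":-3.0,"dz":0,"wx":0,"wy":0,"wz":0,"claw":65},{"dx":0,"dy":0,"dz":4,"wx":0,"wy":0,"wz":0.1,"claw":65},{"dx":0,"dy":0,"dz":4.1,"wx":0,"wy":0,"wz":0.1,"claw":65}]'
python3 - <<'E'
from h import *
f=optics.grab_frame("wrist"); cv2.imwrite("pics/w1.png",f["frame"])
g=optics.grab_frame("side"); 
cv2.imwrite("pics/w1s.png",np.vstack([f["frame"][:, :], ])); 
F=200/np.radians(f["fovy"]/2); F2=200/np.tan(np.radians(f["fovy"]/2)); print(f["fovy"],F,F2)
optics.grab_frame("wrist")
for m in optics.masks_of("knob","wrist")[:2]: print(m["p"],m["rect"])
for X in ([.5333,.1008,.09],[.5333,.1008,.06]):
    p=np.array(f["R"])@X+np.array(f["t"]); a=np.arctan2(np.hypot(*p[:2]),p[2]); print(p[:2]/np.hypot(*p[:2])*a*F2+[f["cx"],f["cy"]])
delta([.5333,.1008,.10],2.645)
E
```

```text
clock: 2.6
position: [0.5339, 0.1014, 0.1496]
tool_rot: [3.141, 0.001, 2.639]
force: [1.1, 0.8, 0.2]
grip_width: 0.0558
finger_force: 0.0
65.70646984690485 348.7984038502186 309.70691628693146
0.9 [302.5, 191.0, 37.6, 43.5]
[318.04247536 217.75592663]
[318.04665364 204.04935854]
pos [0.5335 0.102  0.1509] [-3.141 -0.     2.646] t 2.8 d cm [-0.04 -0.12  5.09] w [-0.    -0.     0.001]
```

View pics/w1.png

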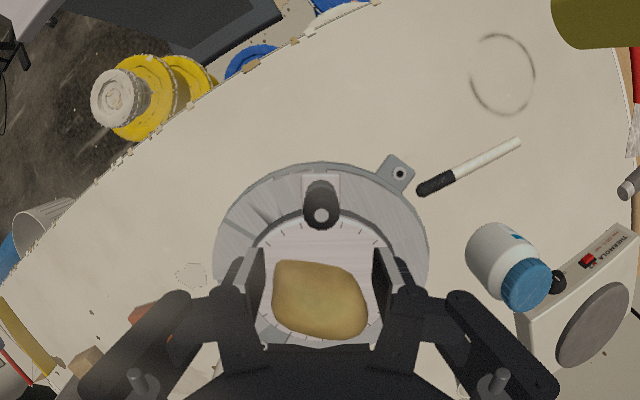

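The wrist view shows the knob's top at px (320,215), where I predicted (318,218), and both fingers clear of it. Next I descend and close gently.

```bash
python3 - <<'E'
from h import *
f=optics.grab_frame("wrist"); F=200/np.tan(np.radians(f["fovy"]/2))
q=np.array([320.5-f["cx"],215-f["cy"]]); r=np.hypot(*q); a=r/F; d=np.array([*(q/r*np.sin(a)),np.cos(a)])
R=np.array(f["R"]);o=-R.T@np.array(f["t"]); w=R.T@d; K=o+w*(.09-o[2])/w[2]; print(K); delta([K[0],K[1],.062],2.645)
E
python3 -m handwheel '[{"dx":0,"dy":0,"dz":3,"wx":0,"wy":0,"wz":0,"claw":65},{"dx":0,"dy":0,"dz":3,"wx":0,"wy":0,"wz":0,"claw":65},{"dx":0,"dy":0,"dz":2.7,"wx":0,"wy":0,"wz":0,"claw":65},{"dx":0,"dy":0,"dz":0,"wx":0,"wy":0,"wz":0,"claw":45},{"dx":0,"dy":0,"dz":0,"wx":0,"wy":0,"wz":0,"claw":36}]' 20
```

```text
[0.5322116  0.10370375 0.09      ]
pos [0.534  0.1022 0.1517] [3.141e+00 1.000e-03 2.646e+00] t 2.85 d cm [0.24 0.04 8.97] w [0.001 0.001 0.001]
clock: 3.48
position: [0.5344, 0.1022, 0.0651]
tool_rot: [3.14, 0.002, 2.644]
force: [-0.3, 0.7, -0.1]
grip_width: 0.0307
finger_force: 0.0
```

```bash
python3 -m handwheel '[{"dx":0.15,"dy":0,"dz":0.3,"wx":0,"wy":0,"wz":0,"claw":36},{"dx":0,"dy":0,"dz":0,"wx":0,"wy":0,"wz":0,"claw":29},{"dx":0,"dy":0,"dz":0,"wx":0,"wy":0,"wz":0,"claw":25},{"dx":0,"dy":0,"dz":0,"wx":0,"wy":0,"wz":0,"claw":25}]' 20
```

```text
clock: 3.98
position: [0.5325, 0.103, 0.0612]
tool_rot: [3.14, 0.001, 2.644]
force: [-1.0, 0.8, 8.2]
grip_width: 0.0256
finger_force: 19.2
```

```bash
python3 -m handwheel '[{"dx":0,"dy":0,"dz":0,"wx":0,"wy":0,"wz":0,"claw":15},{"dx":0,"dy":0,"dz":-0.4,"wx":0,"wy":0,"wz":0,"claw":15},{"dx":0,"dy":0,"dz":-0.4,"wx":0,"wy":0,"wz":0,"claw":15},{"dx":0,"dy":0,"dz":-0.3,"wx":0,"wy":0,"wz":0,"claw":15},{"dx":0,"dy":0,"dz":-0.2,"wx":0,"wy":0,"wz":0,"claw":15},{"dx":0,"dy":0,"dz":0,"wx":0,"wy":0,"wz":0,"claw":15}]' 40
python3 - <<'E'
from h import *
print(monitor.observe()["force"])
f=optics.grab_frame("side"); g=optics.grab_frame("wrist")
cv2.imwrite("pics/l.png",np.vstack([cv2.resize(f["frame"][170:270,260:420],(640,400)),g["frame"][100:300]])[:600])
E
```

```text
clock: 4.72
position: [0.5322, 0.1027, 0.0734]
tool_rot: [3.141, 0.0, 2.644]
force: [4.4, 1.2, -6.6]
grip_width: 0.0247
finger_force: 39.7
[ 4.37152932  1.1832679  -6.55340394]
```

View pics/l.png

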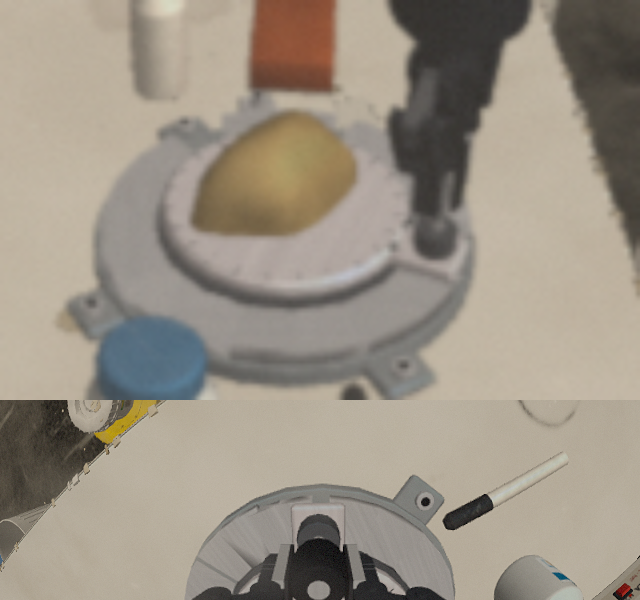

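The z force of −6.6 N matches the spring at roughly 12.5 mm of lift, so the pin is clear. Now I swing the stage.

```bash
python3 -m handwheel '[{"dx":-0.05,"dy":-0.95,"dz":0,"wx":0,"wy":0,"wz":-0.1,"claw":15},{"dx":-0.05,"dy":-0.95,"dz":0,"wx":0,"wy":0,"wz":-0.1,"claw":15},{"dx":-0.05,"dy":-0.95,"dz":0,"wx":0,"wy":0,"wz":-0.1,"claw":15},{"dx":-0.05,"dy":-0.95,"dz":0,"wx":0,"wy":0,"wz":-0.1,"claw":15},{"dx":0,"dy":0,"dz":0,"wx":0,"wy":0,"wz":0,"claw":15}]'
```

```text
clock: 5.45
position: [0.5221, 0.0659, 0.0736]
tool_rot: [3.141, 0.002, 3.045]
force: [9.1, 1.5, -7.4]
grip_width: 0.0245
finger_force: 39.9
```

```bash
python3 -m handwheel '[{"dx":-0.15,"dy":-0.95,"dz":0,"wx":0,"wy":0,"wz":-0.1,"claw":15},{"dx":-0.1,"dy":-0.95,"dz":0,"wx":0,"wy":0,"wz":-0.1,"claw":15},{"dx":-0.05,"dy":-0.95,"dz":0,"wx":0,"wy":0,"wz":-0.1,"claw":15},{"dx":-0.05,"dy":-0.95,"dz":0,"wx":0,"wy":0,"wz":-0.1,"claw":15},{"dx":0,"dy":0,"dz":0,"wx":0,"wy":0,"wz":0,"claw":15}]'
python3 - <<'E'
from h import *
s=monitor.observe(); print(s["force"], s["moment"])
f=optics.grab_frame("top"); im=f["frame"]; c=np.array([.617,.0556]); th0=2.645
cv2.imwrite("pics/t2.png",cv2.resize(im[165:300,240:400],None,fx=4,fy=4,interpolation=2))
E
```

```text
clock: 6.08
position: [0.5273, 0.0286, 0.0734]
tool_rot: [3.141, 0.001, -2.838]
force: [5.0, 5.0, -7.0]
grip_width: 0.0252
finger_force: 40.0
[ 5.00544915  5.02940631 -6.9946314 ] [ 0.79661321 -1.24765134  0.16944463]
```

View pics/t2.png

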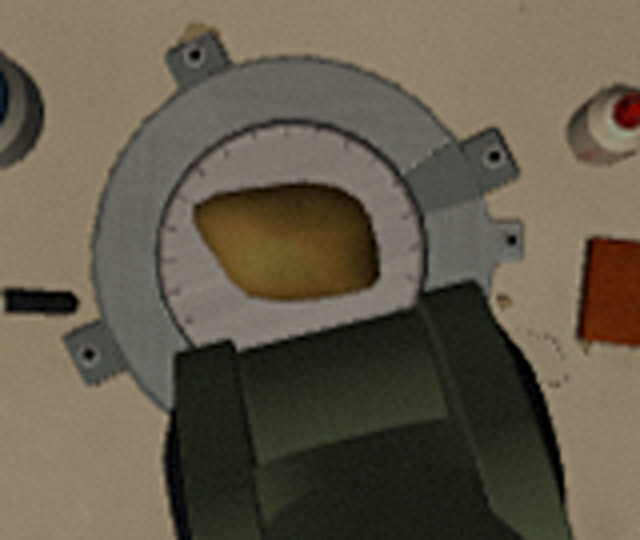

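```bash
python3 -m handwheel '[{"dx":-0.05,"dy":-0.48,"dz":0,"wx":0,"wy":0,"wz":-0.05,"claw":15},{"dx":0,"dy":0,"dz":0.1,"wx":0,"wy":0,"wz":0,"claw":15},{"dx":0,"dy":0,"dz":0.1,"wx":0,"wy":0,"wz":0,"claw":15},{"dx":0,"dy":0,"dz":0,"wx":0,"wy":0,"wz":0,"claw":15}]' 40; python3 -m handwheel '[{"dx":0,"dy":0,"dz":0,"wx":0,"wy":0,"wz":0,"claw":34},{"dx":0,"dy":0,"dz":0,"wx":0,"wy":0,"wz":0,"claw":34}]' 20
```

```text
clock: 6.62
position: [0.5288, 0.0246, 0.0714]
tool_rot: [3.142, 0.001, -2.789]
force: [4.2, 2.3, -3.4]
grip_width: 0.0244
finger_force: 40.4
clock: 6.88
position: [0.5281, 0.0241, 0.0713]
tool_rot: [-3.142, -0.001, -2.79]
force: [-0.1, 0.3, 0.5]
grip_width: 0.0291
finger_force: 0.0
```

The pin is now resting on the segment under its own spring. I push gently with the trailing finger and feel for the drop.

```bash
python3 -m handwheel '[{"dx":0,"dy":-0.19,"dz":0,"wx":0,"wy":0,"wz":-0.02,"claw":34},{"dx":0,"dy":-0.19,"dz":0,"wx":0,"wy":0,"wz":-0.02,"claw":34},{"dx":0,"dy":-0.19,"dz":0,"wx":0,"wy":0,"wz":-0.02,"claw":34}]'; python3 -m handwheel '[{"dx":0,"dy":-0.1,"dz":0,"wx":0,"wy":0,"wz":-0.01,"claw":34},{"dx":0,"dy":-0.1,"dz":0,"wx":0,"wy":0,"wz":-0.01,"claw":34}]';
```

```text
clock: 7.25
position: [0.5305, 0.0188, 0.0713]
tool_rot: [-3.142, -0.0, -2.728]
force: [-0.5, -0.6, -0.3]
grip_width: 0.0291
finger_force: 0.0
clock: 7.5
position: [0.5314, 0.0169, 0.0713]
tool_rot: [-3.141, -0.0, -2.709]
force: [-0.6, -0.9, -0.4]
grip_width: 0.029
finger_force: 0.0
```

```bash
python3 -m handwheel '[{"dx":0,"dy":-0.1,"dz":0,"wx":0,"wy":0,"wz":-0.01,"claw":34},{"dx":0,"dy":-0.1,"dz":0,"wx":0,"wy":0,"wz":-0.01,"claw":34}]'
```

```text
clock: 7.75
position: [0.5322, 0.0154, 0.0713]
tool_rot: [3.142, -0.0, -2.689]
force: [-0.6, 0.8, 0.4]
grip_width: 0.029
finger_force: 0.4
```

```bash
python3 -m handwheel '[{"dx":0,"dy":-0.1,"dz":0,"wx":0,"wy":0,"wz":-0.01,"claw":34},{"dx":0,"dy":-0.1,"dz":0,"wx":0,"wy":0,"wz":-0.01,"claw":34}]'
```

```text
clock: 8.0
position: [0.5331, 0.0137, 0.0713]
tool_rot: [3.142, 0.0, -2.669]
force: [-0.3, 1.2, 0.0]
grip_width: 0.0289
finger_force: 0.4
```

```bash
python3 -m handwheel '[{"dx":0,"dy":-0.1,"dz":0,"wx":0,"wy":0,"wz":-0.01,"claw":34},{"dx":0,"dy":0,"dz":0,"wx":0,"wy":0,"wz":0,"claw":34}]'
python3 - <<'E'
from h import *
f=optics.grab_frame("side")
for n in("knob",):
  for m in optics.masks_of(n,"side")[:2]: print(m["p"],m["rect"])
print(*[proj(f,[.533,.0165,z]).round(1) for z in (.06,.07,.09,.10)])
cv2.imwrite("pics/s3.png",cv2.resize(f["frame"][170:260,290:420],None,fx=6,fy=6,interpolation=2))
E
```

```text
clock: 8.25
position: [0.5335, 0.0128, 0.0713]
tool_rot: [3.141, 0.0, -2.659]
force: [1.0, 2.1, -0.3]
grip_width: 0.0292
finger_force: 0.8
[363.6 202.5] [363.9 199.3] [364.5 192.7] [364.8 189.3]
```

View pics/s3.png

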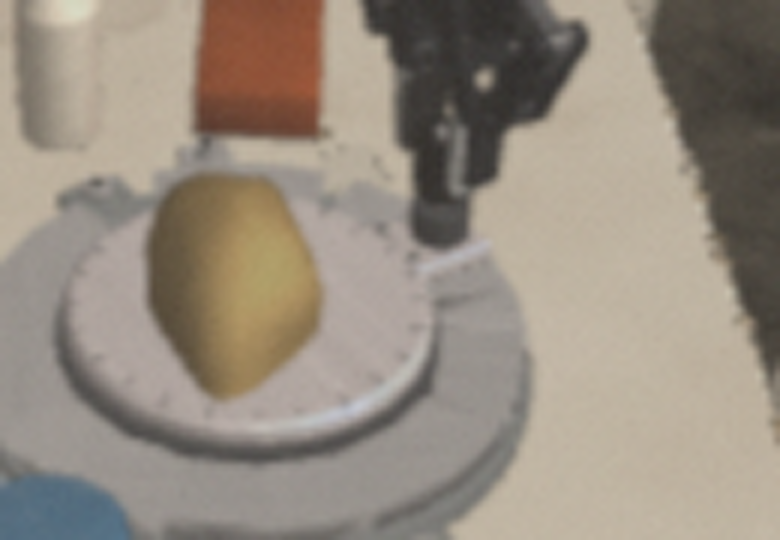

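The side view shows the knob between the fingertips, with its lower edge at ≈px (363,211). That does not settle the pin height. The push is about 2 N, which is riding friction, so I continue gently.

```bash
python3 -m handwheel '[{"dx":0,"dy":-0.1,"dz":0,"wx":0,"wy":0,"wz":-0.01,"claw":34},{"dx":0,"dy":0,"dz":0,"wx":0,"wy":0,"wz":0,"claw":34}]'; python3 - <<'E'
from h import *
f=optics.grab_frame("side")
for z in (.054,.06,.07): print(z,[proj(f,[.533+13e-3*np.cos(a),.0165+13e-3*np.sin(a),z]).round(1).tolist() for a in (1.57,1.2)])
E
```

```text
clock: 8.6
position: [0.5338, 0.0125, 0.0713]
tool_rot: [3.141, 0.0, -2.648]
force: [-2.1, 5.8, 0.3]
grip_width: 0.029
finger_force: 3.2
0.054 [[364.0, 207.6], [362.1, 207.4]]
0.06 [[364.2, 205.7], [362.3, 205.5]]
0.07 [[364.5, 202.4], [362.6, 202.2]]
```

The force jumped to 6 N and motion stalled, so the pin has dropped and stopped at the notch wall. I back off, open, and lift away.

```bash
python3 -m handwheel '[{"dx":0,"dy":0.2,"dz":0,"wx":0,"wy":0,"wz":0.02,"claw":34},{"dx":0,"dy":0,"dz":0,"wx":0,"wy":0,"wz":0,"claw":65},{"dx":0,"dy":0,"dz":0,"wx":0,"wy":0,"wz":0,"claw":65},{"dx":0,"dy":0,"dz":-2,"wx":0,"wy":0,"wz":0,"claw":65},{"dx":0,"dy":0,"dz":-4,"wx":0,"wy":0,"wz":0,"claw":65},{"dx":1,"dy":0,"dz":-5,"wx":0,"wy":0,"wz":0,"claw":65},{"dx":4,"dy":0,"dz":-5,"wx":0,"wy":0,"wz":0,"claw":65},{"dx":5,"dy":0,"dz":0,"wx":0,"wy":0,"wz":0,"claw":65}]'
python3 -m handwheel '[{"dx":5,"dy":0,"dz":0,"wx":0,"wy":0,"wz":0,"claw":65},{"dx":0,"dy":0,"dz":0,"wx":0,"wy":0,"wz":0,"claw":65}]'
python3 - <<'E'
from h import *
fs={c:optics.grab_frame(c) for c in("top","side")}
for c in fs:
  for m in optics.masks_of("knob",c)[:2]: print(c,m["p"],m["rect"])
a=cv2.imread("pics/side0.png")[185:255,320:400]; b=fs["side"]["frame"][165:235,320:400]; t=fs["top"]["frame"][165:300,240:400]
cv2.imwrite("pics/fin.png",np.vstack([np.hstack([cv2.resize(x,(400,350),interpolation=2) for x in(a,b)]),np.hstack([cv2.resize(t,(296,250)),np.zeros((250,504,3),np.uint8)])]))
# joint position of knob top centre from two views given home top z=.09: triangulate later
E
```

```text
clock: 9.65
position: [0.4455, -0.0318, 0.2328]
tool_rot: [-3.139, 0.005, -2.669]
force: [0.2, -0.9, -0.3]
grip_width: 0.0554
finger_force: 0.0
clock: 9.9
position: [0.3979, -0.0559, 0.2305]
tool_rot: [-3.141, -0.001, -2.672]
force: [0.3, 0.7, -0.9]
grip_width: 0.0558
finger_force: 0.0
top 0.7 [325.4, 263.9, 13.0, 10.1]
side 0.52 [357.8, 188.4, 12.5, 18.1]
```

View pics/fin.png

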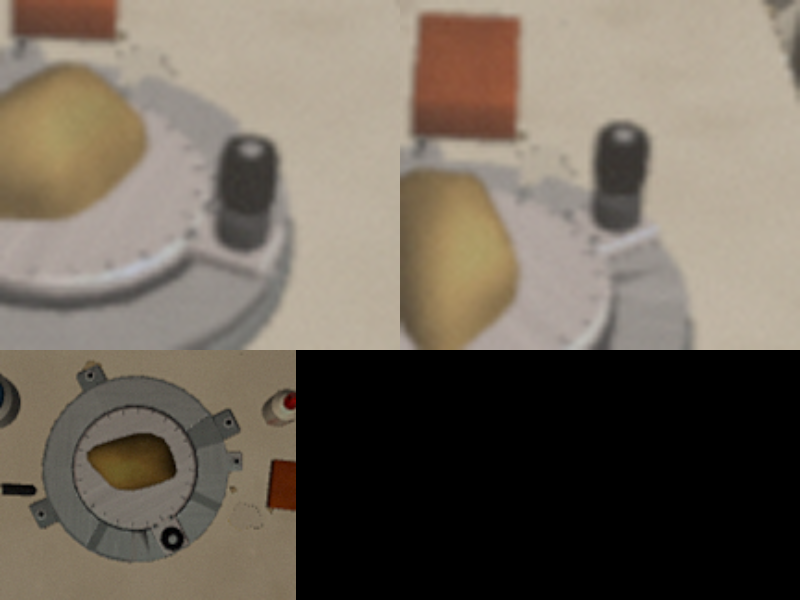

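The pictures show the knob standing tight on its boss, with an apparent knob-plus-boss height of 111 px against 119 px at the start. That equals the home height scaled for the greater distance. The knob covers the first notch, with the start notch and the far notch visible either side. The robot is clear and the bystanders look unmoved.

```bash
python3 -c 'from workcell import job_done; print(job_done())'
```

```text
the job is handed in; nothing more can be done
None
```

I handed the job in with the stage swung about 0.95 rad anticlockwise and the pin apparently fully home in the next notch: the push stalled at about 6 N and the knob looks to be back at its home height. The robot is clear, and the hand-in gave no verdict.

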